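Pin the blood pressure monitor's cradle into its desk mount

ROBOT

A 6-joint arm with a two-finger parallel gripper is mounted at the origin on the work surface. World frame = base frame: x ahead of the robot, y to its left, z up, the work surface at z = 0. Lengths are in mm, angles in rad, forces in N, time in s.
With the tool pointing down it reaches from about 375 to 750 mm from the base axis. Payload 9 kg.
Tool frame: the origin (TCP) lies on the mounting face of the last link; the fingertips stand 173 mm ahead of it and the grasp point (between the pads) lies 155 mm ahead of it; z points along the fingers, y is the direction in which the jaws open and shut (so a half turn about z gives the same grasp; the last joint's range is limited). The gripper opens to 85 mm and grips with 20 to 120 N. Pads are 22 mm wide; open, the fingers measure 114 mm over their backs; the gripper's body (76 mm by 85 mm) begins 54 mm behind the grasp point. The pads swing forward as they close: fully open they stand 13 mm farther back than shut.
Start: joints at [-1.319, 0.104, 0.097, 1.564, 0, 1.353], TCP at [271.635, -535.006, 404.731] pointing down, gripper open.
Joint ranges: [-2.99, 2.99], [-0.84, 1.86], [-1.1, 1.16], [-1.84, 2.11], [-1.51, 1.56], [-3.14, 3.14]. Speed limits (rad/s): [2.22, 2.22, 2.57, 3.14, 3.14, 3.14].

INTERFACE

Orientations are given as [roll, pitch, yaw] about the fixed x, y, z axes, in that order (R = Rz(yaw) Ry(pitch) Rx(roll)).
In Python, from station import manip gives the robot as it stands.
- The arm moves only by the shell command python3 -m crank 'ROWS'. ROWS is JSON, a list of rows, each a list of 3 entries, a list of its own where there are three numbers: the closure, from -1 (fully open) to 1 (shut), so that 0 is half open, then the shift along the tool's x, y, z normalised to -1 to 1, where 1 is 0.25 m, then the turn, a rotation vector about the tool's x, y, z normalised to -1 to 1, where 1 is 2 rad. In form: [[fingers, [tx, ty, tz], [ax, ay, az]], ...]. A call has exactly 10 rows; each row shifts and turns the commanded pose from where the row before left it, along the tool's axes as they then stand; what a row does not reach is not made up. A row lasts 1/8 s, in which the tool goes at most 62.5 mm and 10.7 degrees, less where a joint would pass 70% of its speed; a pose out of reach is approached as far as the arm can. A call with a number of a shift or a turn outside -1 to 1 is refused whole. A call with a gripper value outside its range is refused whole. The fingers move at their own pace and stop on an object; the grip force is fixed at half the most. Time passes only in rows, so rows that do not move let the fingers close, or fill a call up. It gives the time, the measured TCP pose, the force and the opening at its end, in the units of the state.
- manip.get_state(): the state, without advancing time (a new reading comes with each control period).
- manip.read_camera(name): name is "scene" or "top" or "wrist"; returns a dict with "color" (420x560x3 uint8, red, green, blue), "range_z" (420x560 float32, mm along the optical axis (not along the pixel's ray), 0 where there is no reading), "intrinsics" (3x3 intrinsics, pixels), "rvec" (rotation vector, rad) and "tvec" (3), from world to camera coordinates, as OpenCV has them; the wrist camera has in their place "tool_from_camera" (4x4, takes a point from camera to tool coordinates, whose origin is the TCP and whose axes are the flange's). Camera axes: x right, y down, z forward; pixel columns grow to the right and rows downward; lengths in mm; the calibration is good to about 2 mm. The wrist camera is an equidistant fisheye: a pixel r from the principal point sees the ray r / f radians off the axis. A picture is of the moment at which its call begins: read the wrist's pose just before it.
- manip.close_job(): hands the job in, once; it reports no verdict.
The state is a dict: "clock": time; "qpos": joint angles; "joint_vel": joint speeds; "effort": joint torques, N m; "tool_pos": TCP position; "eef_rot": TCP orientation; "wrist_force": force on the tool from outside, world axes, zero at the start; "torque": the same for the moment, N m; "width": finger opening in mm.
Only numpy, scipy, OpenCV 4.12 (cv2) and the standard library are available. Lean on these libraries where they do the work, as an engineer would, in place of code of your own. Each camera call takes 0.05 s, during which the arm holds its last target.

TASK

The blood pressure monitor's orange cradle has slid a little out of line in its grey desk mount. Take the tapered pin with the green grip from the white stand and push it down through the mount's hole, so that its taper draws the cradle's hole into line, until the pin's collar rests on the mount; then let go. Do not push the cradle into line beforehand, and leave the black-gripped blunt pin, the tablet jar, the glucose meter and the sanitiser bottle where they are.

Things in the scene. Friction and masses are not known exactly. Their poses are not given: they have to be found in the camera images.
- taper_pin: Tapered aluminium pin, upright in either hole of the white stand, hung by its collar with 2 mm play all round. Origin: centre of its pointed lower end (10 mm above the table), z up. Taper 8 mm diameter at 0 to 32 mm at height 38, shank 32 mm to height 70, green collar 46 mm from 70 to 76, green cylindrical grip 30 mm diameter from 76 to 116 (top). 130 to 250 g. A 75 mm lift clears the stand.
- blunt_pin: Bystander in the stand's other hole, 110 mm from the tapered pin: same size, but a blunt straight shank of 32 mm diameter, and a black collar and grip, its top 126 mm above the table. Origin: centre of its lower end. The fixed white stand (80 x 190 mm, 80 mm high, collars rest on its top) runs along the line through the two pins; fingers have free room on its long sides.
- dock_hole (a point): Centre of the mouth of the 36 mm hole in the fixed grey desk mount's top plate (80 x 116 x 8 mm), 80 mm above the table; z up, x along the cradle's slide, towards the white monitor, which begins about 105 mm from here and is up to 135 mm high. With the pin fully home its collar rests on this plate and the pin's origin is 70 mm below this point.
- cradle (a joint): Slide of the cradle (m): 0 with the 36 mm hole of its orange tongue in line with the mount's, positive along dock_hole's x, towards the monitor. Starts at 0.007 to 0.010; stops at -0.004 and 0.016; friction about 3 N, no spring. Heights above the table: tongue 61 to 70 mm; below it the mount's lower plate, 50 to 58, has a hole in line with dock_hole; base plate 0 to 6.
- tablets: Bystander: white tablet jar with a blue cap, 56 mm diameter, 85 mm high. Origin at the centre of its underside.
- meter: Bystander: white glucose meter with a grey screen, 90 x 58 x 22 mm, lying flat. Origin at the centre of its underside.
- sanitiser: Bystander: white bottle with a red cap, 52 mm diameter, 120 mm high. Origin at the centre of its underside.
Things that resemble listed ones, but are neither listed nor needed, are in the scene too. There is more than one size of the taper_pin; the one meant has the size given above.

How it is judged:
By the outcome, as a careful person would: the job done as asked, in the order asked, and still so for the second after the job is handed in, with the robot touching nothing.
It also fails if it takes over 35 s, if anything falls off the work surface, if the arm or the gripper's body presses on something with over 40 N, if the wrist force passes 120 N, or if a joint passes its speed limit or range.

## Working session

There is one attempt and no reset: what is moved stays moved. The work goes in short steps, Python scripts to look and compute and a shell command to move; the robot and the scene stay as the last step left them, time stands still between calls to the robot, and variables do not carry over. Pictures are saved under pics/ and viewed, and the job is handed in when it is done.

```bash
ls; mkdir -p pics
python3 - <<'E'
from station import manip
import cv2,numpy as np,pickle
s=manip.get_state();print(s)
for n in ["scene","top","wrist"]:
    c=manip.read_camera(n);pickle.dump(c,open(f'pics/{n}0.pkl','wb'))
    cv2.imwrite(f'pics/{n}0.png',c['color'][...,::-1])
    print(n,{k:v for k,v in c.items() if k not in('color','range_z')})
E
```

```text
pics
{'clock': 0.0, 'qpos': array([-1.31873233e+00,  1.04693076e-01,  9.64644614e-02,  1.56387580e+00,
       -1.33599628e-05,  1.35308602e+00]), 'joint_vel': array([ 7.80620947e-05, -3.22882261e-05, -4.61230818e-04, -9.63080797e-04,
       -5.41003611e-04,  1.80546267e-03]), 'effort': array([-4.46837381e-03, -5.56933951e+01,  5.03647614e+01,  1.70806004e-02,
       -5.74289043e-04, -2.27064226e-05]), 'tool_pos': array([ 271.58622345, -534.89981284,  403.92316263]), 'eef_rot': array([-3.14031256e+00, -2.69494597e-04,  4.69774133e-01]), 'wrist_force': array([-0.65667406, -0.3493141 ,  0.54560242]), 'torque': array([-0.00271783, -0.01719724,  0.06531142]), 'width': 85.43087715095386}
scene {'intrinsics': array([[452.90884766,   0.        , 277.17785574],
       [  0.        , 452.90884766, 212.09850928],
       [  0.        ,   0.        ,   1.        ]]), 'rvec': array([ 2.21965598,  1.4904963 , -0.40140722]), 'tvec': array([-191.34609352, -452.22634405, 1400.0809308 ])}
top {'intrinsics': array([[544.36111737,   0.        , 272.81112008],
       [  0.        , 544.36111737, 210.33911179],
       [  0.        ,   0.        ,   1.        ]]), 'rvec': array([ 2.18617079, -2.14803535,  0.11479208]), 'tvec': array([ -61.10047995,  608.39246379, 1423.02898111])}
wrist {'intrinsics': array([[325.1922621 ,   0.        , 281.94564993],
       [  0.        , 325.1922621 , 213.31580291],
       [  0.        ,   0.        ,   1.        ]]), 'tool_from_camera': array([[ 5.46254986e-07, -9.49054237e-01, -3.15112766e-01,
         8.20784606e+01],
       [ 9.99999995e-01,  3.27394692e-05, -9.68709628e-05,
        -1.07898250e-01],
       [ 1.02252422e-04, -3.15112764e-01,  9.49054232e-01,
         3.11889490e+01],
       [ 0.00000000e+00,  0.00000000e+00,  0.00000000e+00,
         1.00000000e+00]])}
```

View pics/scene0.png

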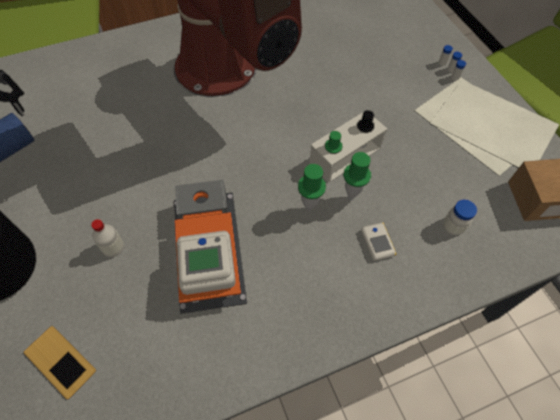

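View pics/top0.png

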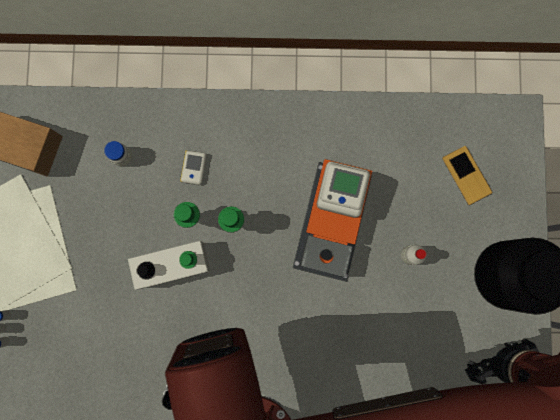

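View pics/wrist0.png

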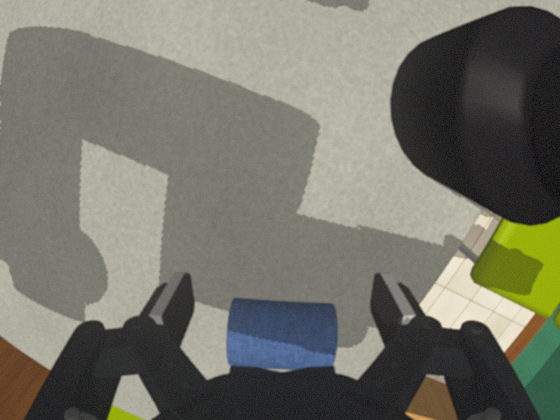

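The scene shows three green-gripped pins: A in the white stand (scene 335,140; top 188,259), and B and C free on the table (top 187,214 and 230,219), which look larger. Only A is in the stand beside the black pin, as the task describes. I'll measure all three and confirm with a crop.

```bash
cat > h.py <<'E'
import numpy as np,cv2,pickle
from scipy.spatial.transform import Rotation as R
def cloud(c):
    K=c['intrinsics'];z=c['range_z'].astype(float);v,u=np.indices(z.shape)
    p=np.stack([(u-K[0,2])/K[0,0]*z,(v-K[1,2])/K[1,1]*z,z],-1)
    Rm=cv2.Rodrigues(c['rvec'])[0]
    w=(p-c['tvec'])@Rm
    w[z<=0]=np.nan
    return w
def wcloud(c,tp,rot):
    K=c['intrinsics'];z=c['range_z'].astype(float);v,u=np.indices(z.shape)
    dx=u-K[0,2];dy=v-K[1,2];r=np.hypot(dx,dy)+1e-9;th=r/K[0,0]
    t=np.tan(th);p=np.stack([dx/r*t*z,dy/r*t*z,z],-1)
    p[(z<=0)|(th>1.4)]=np.nan
    T=c['tool_from_camera'];q=p@T[:3,:3].T+T[:3,3]
    return q@R.from_euler('xyz',rot).as_matrix().T+np.asarray(tp)
def circ(P):
    A=np.c_[2*P,np.ones(len(P))];s=np.linalg.lstsq(A,(P**2).sum(1),rcond=None)[0]
    return s[:2],np.sqrt(s[2]+s[:2]@s[:2])
E
python3 - <<'E'
from h import *
for n in ['top','scene']:
    c=pickle.load(open(f'pics/{n}0.pkl','rb'));w=cloud(c);hsv=cv2.cvtColor(c['color'],cv2.COLOR_RGB2HSV)
    g=((hsv[...,0]>50)&(hsv[...,0]<85)&(hsv[...,1]>150)&(w[...,2]>40)).astype(np.uint8)
    k,l,st,ce=cv2.connectedComponentsWithStats(g)
    for i in range(1,k):
        if st[i,4]<30: continue
        P=w[l==i];zt=np.nanpercentile(P[:,2],97);Q=P[P[:,2]>zt-5]
        mn,R_=cv2.minEnclosingCircle(Q[:,:2].astype(np.float32))
        print(n,ce[i].round(),st[i,4],'ztop',zt.round(1),'top c',Q.mean(0).round(1),mn,2*R_,'col',np.ptp(P[:,:2],axis=0))
c=pickle.load(open('pics/top0.pkl','rb'));w=cloud(c)
for nm,(u,v) in dict(black=(146,270),hole=(326,256),plate=(312,262),stand=(165,266),jar=(115,151),meter=(193,168),san=(420,254),orange=(333,225),mon=(347,180),table=(270,150),plate2=(340,268)).items():
    print(nm,w[v-1:v+2,u-1:u+2].reshape(-1,3).mean(0).round(1))
a=c['color'][190:300,110:270];a=cv2.resize(a,None,fx=4,fy=4,interpolation=cv2.INTER_CUBIC)
s=pickle.load(open('pics/scene0.pkl','rb'))['color'][90:220,280:400];s=cv2.resize(s,None,fx=4,fy=4,interpolation=cv2.INTER_CUBIC)
cv2.imwrite('pics/topcrop.png',a[...,::-1]);cv2.imwrite('pics/scrop.png',s[...,::-1])
E
```

```text
top [186. 214.] 458 ztop 170.4 top c [586.5 167.1 168. ] (586.3841552734375, 168.56838989257812) 40.89590835571289 col [61.47806421 58.42288022]
top [231. 219.] 471 ztop 170.0 top c [577.   56.2 167.3] (577.0875244140625, 55.96794509887695) 42.18425369262695 col [61.51945046 61.89739348]
top [188. 259.] 203 ztop 129.0 top c [473.8 163.7 126.7] (473.5961608886719, 163.29103088378906) 28.92991828918457 col [38.36230271 35.22956635]
scene [333. 143.] 152 ztop 126.8 top c [479.2 161.9 125.2] (479.243408203125, 160.72064208984375) 26.317590713500977 col [36.21957718 34.98177652]
scene [356. 171.] 362 ztop 167.5 top c [592.  160.4 165.9] (592.28125, 164.10250854492188) 38.858829498291016 col [59.66426334 57.25832722]
scene [311. 182.] 410 ztop 168.0 top c [581.4  51.7 166.4] (583.039306640625, 53.221160888671875) 39.09873962402344 col [57.56783591 58.21349027]
black [445.7 260.2 125.9]
hole [ 490.9 -196.1    4.7]
plate [ 473.1 -153.    80.9]
stand [456.4 222.7  79.6]
jar [752.3 363.9  83.3]
meter [722.2 168.3  21.7]
san [ 497.2 -418.7  120.9]
orange [ 569.8 -207.3   70.1]
mon [ 678.4 -234.8  132.4]
table [ 7.805e+02 -3.960e+01 -2.000e-01]
plate2 [ 459.1 -224.7   80.7]
```

View pics/scrop.png

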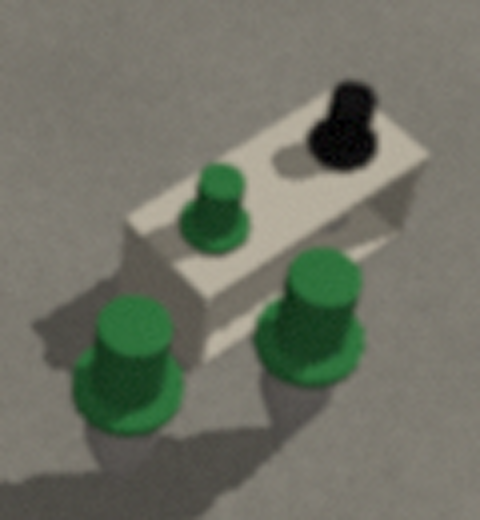

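View pics/topcrop.png

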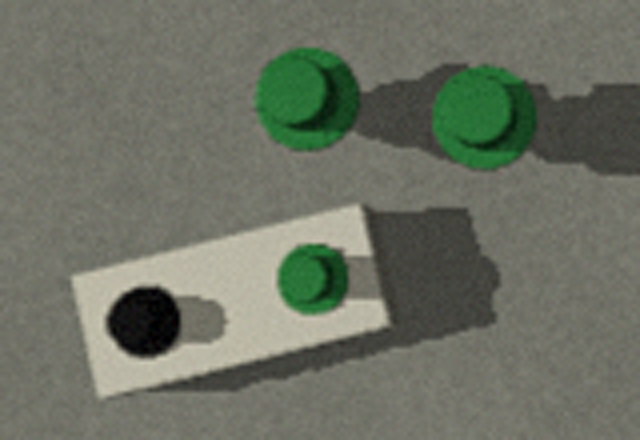

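The crop confirms A: grip about 29 mm across, top at about 126 mm, 110 mm from the black pin and in the stand. B and C have 40 mm grips with tops at 168 mm, so they're oversized. Next I'll locate the hole and plan a stop above it with the final yaw.

```bash
cat >> h.py <<'E'
def hole(w,approx,verbose=True):
    # returns plate height, hole centre from non-plate pixels' boundary inside plate
    d=np.hypot(w[...,0]-approx[0],w[...,1]-approx[1])
    pl=(d<75)&(abs(w[...,2]-80)<8)
    zt=np.nanmedian(w[...,2][pl])
    m=((abs(w[...,2]-zt)<4)&(d<110)).astype(np.uint8)
    cs,hi=cv2.findContours(m,cv2.RETR_CCOMP,cv2.CHAIN_APPROX_NONE)
    out=[]
    for c,h in zip(cs,hi[0]):
        if h[3]>=0 and len(c)>12:
            P=w[c[:,0,1],c[:,0,0]];P=P[np.isfinite(P[:,0])]
            cc,r=circ(P[:,:2]);out.append((cc,r,len(P),c[:,0].mean(0)))
    return zt,out
E
python3 - <<'E'
from h import *
for n in ['top','scene']:
    c=pickle.load(open(f'pics/{n}0.pkl','rb'));w=cloud(c)
    zt,o=hole(w,(472,-190));print(n,zt)
    for x in o: print(x)
    hsv=cv2.cvtColor(c['color'],cv2.COLOR_RGB2HSV)
    m=(abs(w[...,2]-80)<4)&(np.hypot(w[...,0]-472,w[...,1]+190)<90)
    print('plate',cv2.minAreaRect(w[m][:,:2].astype(np.float32)))
# rows
yaw=.47;p=np.array([271.6,-535.])
E
```

```text
top 79.27238163960207
(array([ 488.99201344, -187.84415998]), np.float64(19.676835577747475), 49, array([324.7755102 , 256.20408163]))
plate ((504.0052795410156, -192.11361694335938), (116.43864440917969, 109.90787506103516), 76.86128997802734)
scene 79.37847848570371
(array([ 493.14069599, -190.00910079]), np.float64(18.800519378370694), 40, array([200.55, 197.  ]))
plate ((492.5960693359375, -189.86782836914062), (116.80326843261719, 84.3381118774414), 78.22351837158203)
```

```bash
cat >> h.py <<'E'
def rows(p0,p1,yaws):
    d=(np.array(p1)-np.array(p0))/len(yaws)
    for y in yaws:
        c,s=np.cos(y),np.sin(y)
        print(np.round(np.array([d[0]*c+d[1]*s,d[0]*s-d[1]*c,-d[2]])/250,4))
E
python3 - <<'E'
from h import *
rows([271.6,-535,404],[491,-189,404],[.47-(-.175*min(i,8)) for i in range(10)])
E
```

```text
[ 0.1409 -0.0836 -0.    ]
[ 0.1533 -0.0578 -0.    ]
[ 0.1611 -0.0303 -0.    ]
[ 0.1639 -0.0017 -0.    ]
[ 0.1617  0.0268 -0.    ]
[ 0.1545  0.0545 -0.    ]
[ 0.1427  0.0806 -0.    ]
[ 0.1265  0.1042 -0.    ]
[ 0.1064  0.1247 -0.    ]
[ 0.1064  0.1247 -0.    ]
```

```bash
python3 -m crank '[[-1,[0.141,-0.084,0],[0,0,-0.0875]],[-1,[0.153,-0.058,0],[0,0,-0.0875]],[-1,[0.161,-0.030,0],[0,0,-0.0875]],[-1,[0.164,-0.002,0],[0,0,-0.0875]],[-1,[0.162,0.027,0],[0,0,-0.0875]],[-1,[0.155,0.055,0],[0,0,-0.0875]],[-1,[0.143,0.081,0],[0,0,-0.0875]],[-1,[0.126,0.104,0],[0,0,-0.0875]],[-1,[0.106,0.125,0],[0,0,0]],[-1,[0.106,0.125,0],[0,0,0]]]'
cat >> h.py <<'E'
def wshot(name):
    from station import manip
    s=manip.get_state();c=manip.read_camera('wrist')
    pickle.dump((s,c),open(f'pics/{name}.pkl','wb'));cv2.imwrite(f'pics/{name}.png',c['color'][...,::-1])
    print(s['clock'],s['tool_pos'].round(2),s['eef_rot'].round(4),s['wrist_force'].round(2),s['width'])
    return s,c,wcloud(c,s['tool_pos'],s['eef_rot'])
E
python3 - <<'E'
from h import *
s,c,w=wshot('w1')
print(hole(w,(491,-189)))
E
```

```text
clock: 1.4
tool_pos: [492.0, -187.8, 404.5]
eef_rot: [-3.141, -0.0, 1.87]
wrist_force: [1.0, 0.0, -1.1]
width: 85.9
1.4 [ 492.02 -187.76  404.53] [-3.1415 -0.      1.8698] [ 0.99  0.04 -1.07] 85.92267910663293
(np.float64(79.6234471017263), [(array([ 490.56100492, -188.27986047]), np.float64(18.092013990866114), 107, array([279.27102804, 196.22429907]))])
```

View pics/w1.png

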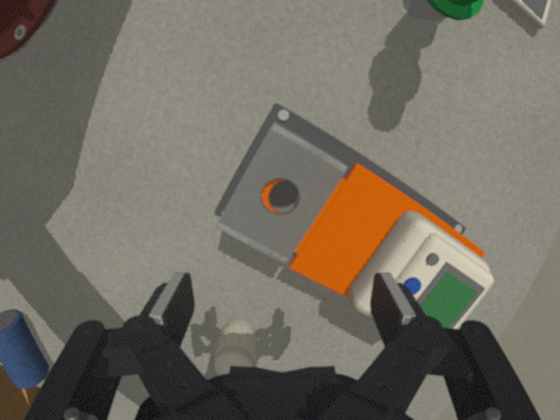

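The mount's hole sits at pixel (279,196) with an orange tongue sliver on its left. The wrist camera puts its centre at (490.6, -188.3), radius 18.1. Next I'll hover over pin A with the same pose and yaw so that the calibration bias cancels.

Run:
```python
from h import *
rows([492,-187.8,404],[476,163,404],[1.87]*9)
```

```text
[ 0.1511  0.0392 -0.    ]
[ 0.1511  0.0392 -0.    ]
[ 0.1511  0.0392 -0.    ]
[ 0.1511  0.0392 -0.    ]
[ 0.1511  0.0392 -0.    ]
[ 0.1511  0.0392 -0.    ]
[ 0.1511  0.0392 -0.    ]
[ 0.1511  0.0392 -0.    ]
[ 0.1511  0.0392 -0.    ]
```

```bash
python3 -m crank '[[-1,[0.151,0.039,0],[0,0,0]],[-1,[0.151,0.039,0],[0,0,0]],[-1,[0.151,0.039,0],[0,0,0]],[-1,[0.151,0.039,0],[0,0,0]],[-1,[0.151,0.039,0],[0,0,0]],[-1,[0.151,0.039,0],[0,0,0]],[-1,[0.151,0.039,0],[0,0,0]],[-1,[0.151,0.039,0],[0,0,0]],[-1,[0.151,0.039,0],[0,0,0]],[-1,[0,0,0],[0,0,0]]]'
cat >> h.py <<'E'
def pin(w,c,ap):
    hsv=cv2.cvtColor(c['color'],cv2.COLOR_RGB2HSV)
    d=np.hypot(w[...,0]-ap[0],w[...,1]-ap[1])
    g=(hsv[...,0]>50)&(hsv[...,0]<85)&(hsv[...,1]>130)&(d<45)
    zt=np.nanpercentile(w[...,2][g],95)
    T=(abs(w[...,2]-zt)<4)&(d<45)
    cs,_=cv2.findContours(T.astype(np.uint8),cv2.RETR_EXTERNAL,cv2.CHAIN_APPROX_NONE)
    k=max(cs,key=len)[:,0];P=w[k[:,1],k[:,0]]
    cc,r=circ(P[:,:2]);print('pin top z',zt,'c',cc,'r',r,'mean',w[T].mean(0),k.mean(0))
    K=g&(w[...,2]<zt-30);print('collar z',np.nanmedian(w[...,2][K]),w[K].min(0),w[K].max(0))
E
python3 - <<'E'
from h import *
s,c,w=wshot('w2');pin(w,c,(476,163))
st=(abs(w[...,2]-80)<4)&(np.hypot(w[...,0]-460,w[...,1]-213)<125)
print('stand',cv2.minAreaRect(w[st][:,:2].astype(np.float32)))
E
```

```text
clock: 2.7
tool_pos: [474.8, 163.5, 404.4]
eef_rot: [-3.141, -0.0, 1.873]
wrist_force: [0.3, -0.6, 0.1]
width: 85.5
2.7 [474.78 163.47 404.43] [-3.1411e+00 -4.0000e-04  1.8731e+00] [ 0.33 -0.58  0.08] 85.49784278828237
pin top z 250.45531582590644 c [538.62692229 183.80687904] r 24.33280135442649 mean [476.28866622 165.24519016 250.64038668] [375.18085106 296.        ]
collar z 125.0360322470583 [454.28928439 150.16914532  83.84120423] [496.4081649  187.77336607 128.05871677]
stand ((489.25592041015625, 226.76634216308594), (139.7207794189453, 191.65187072753906), 16.09553337097168)
```

View pics/w2.png

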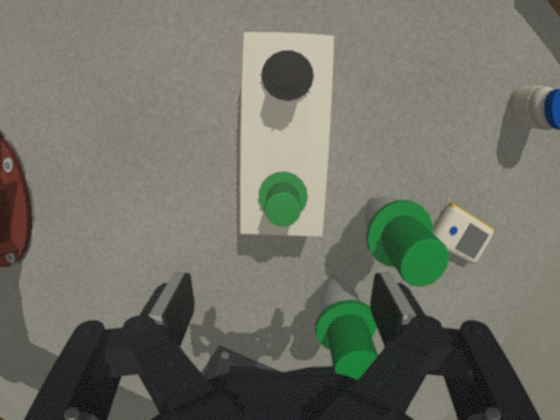

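Pin A is at pixel (283,200), centred in the stand near the lower end, with the long sides free. My mask caught a finger, so I'll refine it.

Run:
```python
from h import *
s,c=pickle.load(open('pics/w2.pkl','rb'));w=wcloud(c,s['tool_pos'],s['eef_rot'])
w2=w.copy();w2[w[...,2]>145]=np.nan;pin(w2,c,(476,163))
hsv=cv2.cvtColor(c['color'],cv2.COLOR_RGB2HSV)
G=(hsv[...,0]>50)&(hsv[...,0]<85)&(hsv[...,1]>130)
P=w[G&(w[...,2]>140)&(w[...,2]<185)]
for q in (P[P[:,1]>100],P[P[:,1]<100]): print(len(q),cv2.minEnclosingCircle(q[:,:2].astype(np.float32)))
Q=w[(abs(w[...,2]-126)<4)&(np.hypot(w[...,0]-446,w[...,1]-262)<30)]
print('black',cv2.minEnclosingCircle(Q[:,:2].astype(np.float32)))
K=G&(abs(w[...,2]-86)<3)&(np.hypot(w[...,0]-476,w[...,1]-163)<40)
k=cv2.findContours(K.astype(np.uint8),cv2.RETR_EXTERNAL,cv2.CHAIN_APPROX_NONE)[0]
k=max(k,key=len)[:,0];P=w[k[:,1],k[:,0]];
print('collar enc',cv2.minEnclosingCircle(P[:,:2].astype(np.float32)))
```

```text
pin top z 126.63696923578144 c [475.06943482 166.13362757] r 14.296010206707424 mean [474.92469293 166.50465454 125.53682115] [282.05 208.91]
collar z 85.66700547549138 [454.28928439 150.16914532  83.84120423] [496.4081649  187.77336607  93.31201535]
2443 ((587.5450439453125, 170.5599822998047), 21.273738861083984)
1551 ((576.7965087890625, 60.483985900878906), 20.360307693481445)
black ((446.62127685546875, 272.13623046875), 15.090646743774414)
collar enc ((475.1858825683594, 166.70672607421875), 21.474641799926758)
```

```bash
python3 -m crank '[[-1,[0.01,0.004,0.07],[0,0,0]],[-1,[0,0,0.1],[0,0,0]],[-1,[0,0,0.1],[0,0,0]],[-1,[0,0,0.1],[0,0,0]],[-1,[0,0,0.08],[0,0,0]],[-1,[0,0,0.06],[0,0,0]],[-1,[0,0,0.03],[0,0,0]],[-1,[0,0,0.025],[0,0,0]],[-1,[0,0,0],[0,0,0]],[-1,[0,0,0],[0,0,0]]]'
python3 - <<'E'
from h import *
s,c,w=wshot('w3')
E
```

```text
clock: 4.0
tool_pos: [475.7, 164.2, 264.0]
eef_rot: [3.141, 0.0, 1.87]
wrist_force: [-0.3, 0.2, -0.3]
width: 85.4
4.0 [475.7  164.24 264.01] [3.1408e+00 3.0000e-04 1.8699e+00] [-0.3   0.22 -0.25] 85.42809249774172
```

View pics/w3.png

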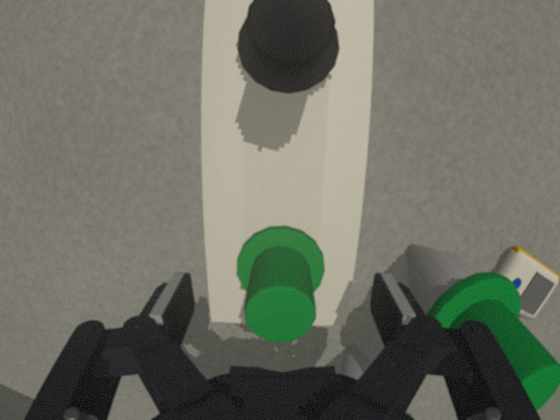

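The pin is centred between the jaws (grip at pixel 280,310) and clear of B's collar at right. One last check of its position in the tool frame.

Run:
```python
from h import *
s,c=pickle.load(open('pics/w3.pkl','rb'));w=wcloud(c,[0,0,0],[0,0,0])  # tool frame
hsv=cv2.cvtColor(c['color'],cv2.COLOR_RGB2HSV)
G=(hsv[...,0]>50)&(hsv[...,0]<85)&(hsv[...,1]>130)&(abs(w[...,1])<40)&(abs(w[...,0])<60)
z=w[...,2]
for lo,hi in((130,142),(174,181)):
    m=(G&(z>lo)&(z<hi)); P=w[m];print(len(P),np.median(P,0),P.min(0),P.max(0),cv2.minEnclosingCircle(P[:,:2].astype(np.float32)))
```

```text
3299 [  4.37054248   0.32546046 138.48331034] [-11.89228995 -13.80857211 136.40994928] [ 17.10775299  14.19373487 141.98529114] ((2.5618293285369873, 0.1792149543762207), 14.668004035949707)
2061 [ 13.87851905   1.13056824 178.36408555] [-10.22716206 -21.67975696 174.0424787 ] [ 24.55662543  21.80781739 180.84513078] ((2.5681209564208984, 0.0183092150837183), 22.351848602294922)
```

```bash
python3 -m crank '[[-1,[0.01,0,0],[0,0,0]],[1,[0,0,0],[0,0,0]],[1,[0,0,0],[0,0,0]],[1,[0,0,0],[0,0,0]],[1,[0,0,0],[0,0,0]],[1,[0,0,0],[0,0,0]],[1,[0,0,0],[0,0,0]],[1,[0,0,0],[0,0,0]],[1,[0,0,0],[0,0,0]],[1,[0,0,0],[0,0,0]]]'
```

```text
clock: 5.3
tool_pos: [474.8, 166.6, 263.6]
eef_rot: [3.141, 0.0, 1.87]
wrist_force: [-1.2, -0.4, 5.9]
width: 28.8
```

```bash
python3 -m crank '[[1,[0,0,-0.02],[0,0,0]],[1,[0,0,-0.04],[0,0,0]],[1,[0,0,-0.06],[0,0,0]],[1,[0,0,-0.08],[0,0,0]],[1,[0,0,-0.08],[0,0,0]],[1,[0,0,-0.08],[0,0,0]],[1,[0,0,-0.06],[0,0,0]],[1,[0,0,-0.04],[0,0,0]],[1,[0,0,0],[0,0,0]],[1,[0,0,0],[0,0,0]]]'
python3 - <<'E'
from h import *
s,c,w=wshot('w4');w=wcloud(c,[0,0,0],[0,0,0])
hsv=cv2.cvtColor(c['color'],cv2.COLOR_RGB2HSV)
G=(hsv[...,0]>50)&(hsv[...,0]<85)&(hsv[...,1]>130)&(abs(w[...,1])<40)&(abs(w[...,0])<60)
z=w[...,2]
for lo,hi in((130,142),(171,181)):
    m=(G&(z>lo)&(z<hi)); P=w[m];print(len(P),np.median(P,0),P.min(0),P.max(0),cv2.minEnclosingCircle(P[:,:2].astype(np.float32)))
E
```

```text
clock: 6.55
tool_pos: [474.7, 166.6, 377.7]
eef_rot: [-3.141, -0.0, 1.87]
wrist_force: [-0.3, -0.1, -2.3]
width: 28.6
6.55 [474.65 166.56 377.68] [-3.1406e+00 -2.0000e-04  1.8697e+00] [-0.33 -0.11 -2.27] 28.621272715322338
3351 [  2.07890357   1.14161808 138.13712854] [-15.06325548 -13.24962907 130.33962113] [ 14.76199991  17.06287867 141.99918539] ((-0.8314188718795776, 1.9495741128921509), 16.131898880004883)
1671 [ 13.8344461    1.13248086 177.93208495] [  2.39626328 -19.14129125 171.06680377] [ 22.34989826  21.75429683 180.8876625 ] ((7.99838399887085, 1.3065032958984375), 20.45452308654785)
```

View pics/w4.png

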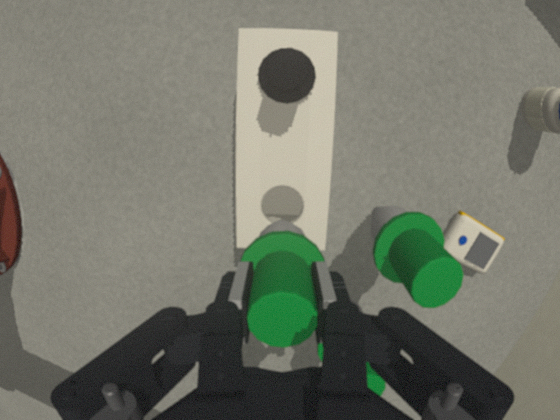

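Pin held (28.6 mm, vertical, centred within about 0.3 mm in the tool). Now I'll move it over the hole: target TCP xy (490.3, -188.1).

Run:
```python
from h import *
rows([474.7,166.6,0],[490.3,-188.1,0],[1.87]*8)
```

```text
[-0.1718 -0.0448 -0.    ]
[-0.1718 -0.0448 -0.    ]
[-0.1718 -0.0448 -0.    ]
[-0.1718 -0.0448 -0.    ]
[-0.1718 -0.0448 -0.    ]
[-0.1718 -0.0448 -0.    ]
[-0.1718 -0.0448 -0.    ]
[-0.1718 -0.0448 -0.    ]
```

```bash
python3 -m crank '[[1,[-0.11,-0.029,0],[0,0,0]],[1,[-0.174,-0.045,0],[0,0,0]],[1,[-0.18,-0.047,0],[0,0,0]],[1,[-0.18,-0.047,0],[0,0,0]],[1,[-0.18,-0.047,0],[0,0,0]],[1,[-0.18,-0.047,0],[0,0,0]],[1,[-0.18,-0.047,0],[0,0,0]],[1,[-0.12,-0.032,0],[0,0,0]],[1,[-0.07,-0.018,0],[0,0,0]],[1,[0,0,0],[0,0,0]]]'
python3 - <<'E'
from h import *
s,c,w=wshot('w5')
zt,o=hole(w,(491,-188));print(zt,o)
E
```

```text
clock: 7.85
tool_pos: [490.1, -188.6, 377.9]
eef_rot: [-3.141, -0.001, 1.869]
wrist_force: [0.3, 0.5, -1.8]
width: 28.4
7.85 [ 490.06 -188.63  377.9 ] [-3.1410e+00 -8.0000e-04  1.8686e+00] [ 0.35  0.49 -1.81] 28.358993318835825
79.60416226720383 []
```

View pics/w5.png

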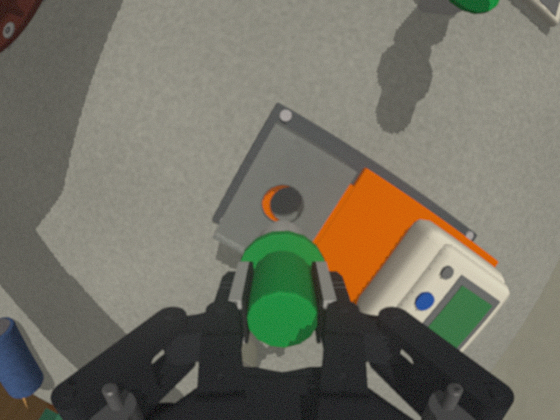

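The hole is at pixel (282,203), just beyond the held pin. I'll fit its visible rim as a check.

Run:
```python
from h import *
for n in('w1','w5'):
    s,c=pickle.load(open(f'pics/{n}.pkl','rb'));w=wcloud(c,s['tool_pos'],s['eef_rot'])
    d=np.hypot(w[...,0]-490.5,w[...,1]+188.3)
    m=((abs(w[...,2]-79.6)<4)&(d<60)).astype(np.uint8)
    e=(m>0)&(cv2.erode(m,np.ones((3,3)))==0)&(d<23)
    P=w[e][:,:2];cc,r=circ(P)
    for _ in range(3):
        k=abs(np.hypot(*(P-cc).T)-r)<1.2;P=P[k];cc,r=circ(P)
    f=lambda x:np.hypot(*(P-x).T)-18.1
    from scipy.optimize import least_squares
    print(n,cc,r,len(P),least_squares(f,cc).x)
```

```text
w1 [ 490.47298803 -188.18853052] 18.29667778445948 150 [ 490.48669669 -188.19876511]
w5 [ 490.47233003 -188.20143471] 18.385628952400292 145 [ 490.42610108 -188.14715067]
```

Both views agree on (490.45, -188.2). I'll make a small lateral trim and then descend to a tip height of about 62 mm, just before the taper engages.

```bash
python3 -m crank '[[1,[0.0016,0.0015,0],[0,0,0]],[1,[0,0,0.02],[0,0,0]],[1,[0,0,0.04],[0,0,0]],[1,[0,0,0.05],[0,0,0]],[1,[0,0,0.05],[0,0,0]],[1,[0,0,0.04],[0,0,0]],[1,[0,0,0.03],[0,0,0]],[1,[0,0,0.02],[0,0,0]],[1,[0,0,0],[0,0,0]],[1,[0,0,0],[0,0,0]]]'
```

```text
clock: 9.15
tool_pos: [490.5, -187.7, 316.4]
eef_rot: [3.141, 0.001, 1.87]
wrist_force: [0.3, -0.7, -2.1]
width: 28.7
```

```bash
python3 -m crank '[[1,[0,0,0.012],[0,0,0]],[1,[0,0,0.012],[0,0,0]],[1,[0,0,0.012],[0,0,0]],[1,[0,0,0.012],[0,0,0]],[1,[0,0,0.012],[0,0,0]],[1,[0,0,0.012],[0,0,0]],[1,[0,0,0.012],[0,0,0]],[1,[0,0,0.012],[0,0,0]],[1,[0,0,0],[0,0,0]],[1,[0,0,0],[0,0,0]]]'
python3 - <<'E'
from h import *
s,c,w=wshot('w6');w=wcloud(c,[0,0,0],[0,0,0])
hsv=cv2.cvtColor(c['color'],cv2.COLOR_RGB2HSV)
G=(hsv[...,0]>50)&(hsv[...,0]<85)&(hsv[...,1]>130)&(abs(w[...,1])<40)&(abs(w[...,0])<60)
P=w[G&(w[...,2]>130)&(w[...,2]<142)];print(np.median(P,0),P.max(0))
E
```

```text
clock: 10.4
tool_pos: [490.4, -187.7, 291.8]
eef_rot: [-3.141, 0.0, 1.87]
wrist_force: [3.3, -1.6, -0.8]
width: 28.5
10.4 [ 490.37 -187.67  291.83] [-3.1414e+00  1.0000e-04  1.8697e+00] [ 3.28 -1.6  -0.77] 28.52387291397634
[  2.10160123   1.14078734 138.13909318] [ 14.7344327   15.5536485  141.98441539]
```

View pics/w6.png

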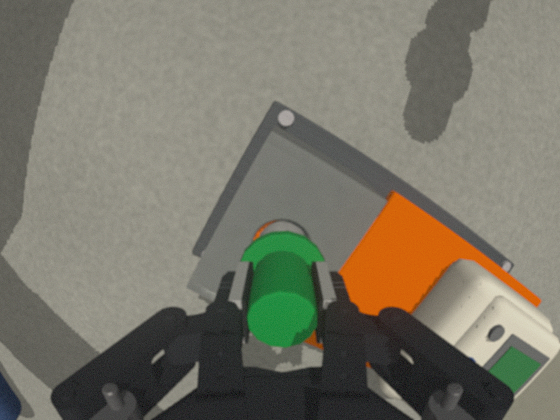

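The pin is in the hole, and the 3.6 N reaction along the slide shows the taper is drawing the cradle. Continuing down.

```bash
python3 -m crank '[[1,[0,0,0.012],[0,0,0]],[1,[0,0,0.012],[0,0,0]],[1,[0,0,0.012],[0,0,0]],[1,[0,0,0.012],[0,0,0]],[1,[0,0,0.012],[0,0,0]],[1,[0,0,0.012],[0,0,0]],[1,[0,0,0.012],[0,0,0]],[1,[0,0,0.012],[0,0,0]],[1,[0,0,0.008],[0,0,0]],[1,[0,0,0],[0,0,0]]]'
```

```text
clock: 11.7
tool_pos: [490.3, -187.6, 265.6]
eef_rot: [-3.141, -0.0, 1.87]
wrist_force: [1.9, -1.2, -3.6]
width: 28.7
```

```bash
python3 -m crank '[[1,[0,0,0.004],[0,0,0]],[1,[0,0,0],[0,0,0]],[1,[0,0,0.004],[0,0,0]],[1,[0,0,0],[0,0,0]],[1,[0,0,0.002],[0,0,0]],[1,[0,0,0],[0,0,0]],[1,[0,0,0],[0,0,0]],[1,[0,0,0],[0,0,0]],[1,[0,0,0],[0,0,0]],[1,[0,0,0],[0,0,0]]]'
```

```text
clock: 12.95
tool_pos: [490.4, -187.6, 263.6]
eef_rot: [-3.142, 0.0, 1.87]
wrist_force: [-0.9, 0.5, 4.4]
width: 28.7
```

```bash
python3 -m crank '[[1,[0,0,0.004],[0,0,0]],[1,[0,0,0],[0,0,0]],[1,[0,0,0],[0,0,0]],[1,[0,0,0],[0,0,0]],[1,[0,0,0],[0,0,0]],[1,[0,0,0],[0,0,0]],[1,[0,0,0],[0,0,0]],[1,[0,0,0],[0,0,0]],[1,[0,0,0],[0,0,0]],[1,[0,0,0],[0,0,0]]]'
python3 - <<'E'
from h import *
s,c,w=wshot('w7')
hsv=cv2.cvtColor(c['color'],cv2.COLOR_RGB2HSV)
G=(hsv[...,0]>50)&(hsv[...,0]<85)&(hsv[...,1]>130)
d=np.hypot(w[...,0]-490.4,w[...,1]+188);P=w[G&(d<30)][:,2]
print(np.median(P[P>115]),np.median(P[P<95]),np.nanmedian(w[...,2][(d>28)&(d<50)&(abs(w[...,2]-80)<5)]))
E
```

```text
clock: 14.2
tool_pos: [490.4, -187.6, 263.6]
eef_rot: [-3.142, 0.001, 1.87]
wrist_force: [-4.7, 1.6, 12.5]
width: 28.8
14.2 [ 490.35 -187.6   263.55] [-3.1416e+00  5.0000e-04  1.8698e+00] [-4.75  1.62 12.53] 28.758613655322836
125.36538615756268 85.73868244731464 79.62046087031231
```

View pics/w7.png

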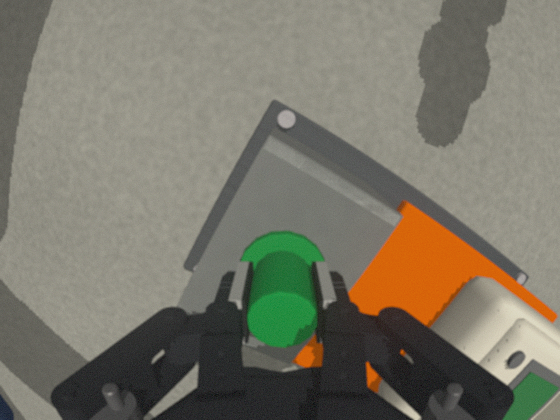

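The collar is seated: the TCP stopped at 263.6 with 12.5 N, and the collar top is 6.1 mm above the plate. Next I'll relax the push, open and retreat upward.

```bash
python3 -m crank '[[1,[0,0,-0.005],[0,0,0]],[-1,[0,0,0],[0,0,0]],[-1,[0,0,0],[0,0,0]],[-1,[0,0,0],[0,0,0]],[-1,[0,0,0],[0,0,0]],[-1,[0,0,0],[0,0,0]],[-1,[0,0,0],[0,0,0]],[-1,[0,0,0],[0,0,0]],[-1,[0,0,-0.02],[0,0,0]],[-1,[0,0,-0.03],[0,0,0]]]'
```

```text
clock: 15.5
tool_pos: [490.4, -187.6, 276.6]
eef_rot: [-3.141, -0.0, 1.87]
wrist_force: [-0.5, -0.6, 1.0]
width: 85.4
```

```bash
python3 -m crank '[[-1,[0,0,-0.05],[0,0,0]],[-1,[0,0,-0.08],[0,0,0]],[-1,[0,0,-0.1],[0,0,0]],[-1,[0,0,-0.1],[0,0,0]],[-1,[0,0,-0.1],[0,0,0]],[-1,[0,0,-0.06],[0,0,0]],[-1,[0,0,-0.03],[0,0,0]],[-1,[0,0,0],[0,0,0]],[-1,[0,0,0],[0,0,0]],[-1,[0,0,0],[0,0,0]]]'
python3 - <<'E'
from h import *
from station import manip
s,c,w=wshot('w8')
hsv=cv2.cvtColor(c['color'],cv2.COLOR_RGB2HSV)
w[w[...,2]>145]=np.nan
pin(w,c,(490.4,-188))
d=np.hypot(w[...,0]-490.4,w[...,1]+188);print('plate',np.nanmedian(w[...,2][(d>28)&(d<50)&(abs(w[...,2]-80)<5)]))
def front(c,w):
    h=cv2.cvtColor(c['color'],cv2.COLOR_RGB2HSV)
    O=(h[...,0]<15)&(h[...,1]>180)&(abs(w[...,2]-70)<4);P=w[O][:,:2]-[490.5,-188.2]
    a=np.radians(-12.5);x=P@[np.cos(a),np.sin(a)];y=P@[-np.sin(a),np.cos(a)]
    return [np.percentile(x[abs(y-t)<6],[0.5,99.5]).round(1) for t in(-40,-20,0,20,40)]
for n in('top','scene'):
    c=manip.read_camera(n);cv2.imwrite(f'pics/{n}9.png',c['color'][...,::-1]);w=cloud(c)
    c0=pickle.load(open(f'pics/{n}0.pkl','rb'));print(n,front(c0,cloud(c0)),front(c,w))
E
```

```text
clock: 16.75
tool_pos: [490.3, -187.5, 405.4]
eef_rot: [-3.141, -0.001, 1.87]
wrist_force: [-0.4, 0.2, 0.5]
width: 85.1
16.75 [ 490.28 -187.53  405.42] [-3.1408e+00 -9.0000e-04  1.8698e+00] [-0.38  0.23  0.47] 85.07293772416651
pin top z 126.39586115495058 c [ 491.18721002 -187.92001215] r 14.295544268862855 mean [ 491.02786051 -187.46926926  125.47088658] [281.6372549  211.90196078]
collar z 85.73215657439022 [ 469.57115021 -203.77933428   82.95785082] [ 512.84420796 -165.62260234   96.33737364]
plate 79.64970480503092Traceback (most recent call last):
  File "<stdin>", line 15, in <module>
  File "<stdin>", line 12, in front
    return _quantile_unchecked(
        a, q, axis, out, overwrite_input, method, keepdims, weights)
    return _ureduce(a,
                    func=_quantile_ureduce_func,
    ...<5 lines>...
                    overwrite_input=overwrite_input,
                    method=method)
    r = func(a, **kwargs)
    result = _quantile(arr,
                       quantiles=q,
    ...<2 lines>...
                       out=out,
                       weights=wgt)
    slices_having_nans = np.isnan(arr[-1, ...])
                                  ~~~^^^^^^^^^
IndexError: index -1 is out of bounds for axis 0 with size 0
```

View pics/w8.png

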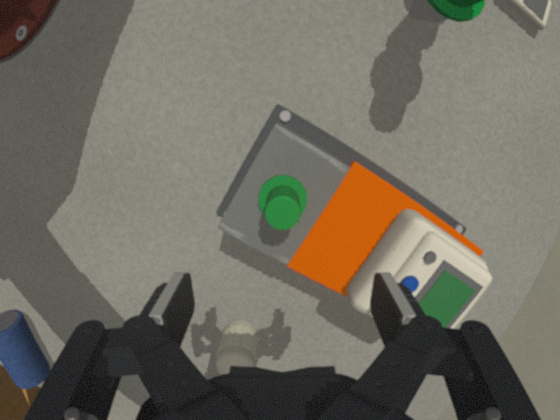

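The pin stands in the mount at pixel (282,200), collar flush on the plate, and the gripper is clear. I'll check how far the cradle moved and whether the bystanders stayed put.

Run:
```python
from h import *
from station import manip
a=np.radians(-12.5);ax=np.array([np.cos(a),np.sin(a)]);ay=np.array([-ax[1],ax[0]])
for n in('w1','w8'):
    s,c=pickle.load(open(f'pics/{n}.pkl','rb'));w=wcloud(c,s['tool_pos'],s['eef_rot'])
    P=w[...,:2]-[490.5,-188.2];x=P@ax;y=P@ay
    m=(w[...,2]>85)&(w[...,2]<140)&(x>60)&(x<200)
    hh=cv2.cvtColor(c['color'],cv2.COLOR_RGB2HSV);b=(hh[...,0]>100)&(hh[...,0]<125)&(hh[...,1]>150)&m
    o=(hh[...,0]<15)&(hh[...,1]>180)&(abs(w[...,2]-70)<4)
    print(n,'mon front',[np.percentile(x[m&(abs(y-t)<4)],1).round(1) for t in(10,20,30,40)],'knob',x[b].mean().round(2),y[b].mean().round(2))
for n in('top','scene'):
    c0=pickle.load(open(f'pics/{n}0.pkl','rb'))
    c=manip.read_camera(n);cv2.imwrite(f'pics/{n}9.png',c['color'][...,::-1])
    for k in (c0,c):
        w=cloud(k);h=cv2.cvtColor(k['color'],cv2.COLOR_RGB2HSV);P=w[...,:2]-[490.5,-188.2];x=P@ax;y=P@ay
        b=(h[...,0]>100)&(h[...,0]<125)&(h[...,1]>150)&(w[...,2]>60)
        print(n,'knob',x[b&(x>60)&(x<250)&(abs(y)<60)].mean().round(2),'jar',np.nanmean(w[b&(w[...,0]>700)&(w[...,1]>300)],0).round(1),
         'red',np.nanmean(w[((h[...,0]<8)|(h[...,0]>172))&(h[...,1]>150)&(w[...,2]>90)&(w[...,1]<-350)&(w[...,1]>-480)],0).round(1),
         'black',np.nanmean(w[(k['color'].max(2)<50)&(abs(w[...,2]-126)<5)&(np.hypot(w[...,0]-446,w[...,1]-270)<30)],0).round(1),
         'meter',np.nanmean(w[(abs(w[...,2]-22)<6)&(np.hypot(w[...,0]-720,w[...,1]-168)<60)],0).round(1))
```

```text
w1 mon front [np.float64(113.1), np.float64(113.4), np.float64(113.5), np.float64(113.6)] knob 143.31 0.01
w8 mon front [np.float64(108.2), np.float64(108.4), np.float64(108.3), np.float64(108.5)] knob 138.12 0.38
top knob 143.04 jar [754.5 366.4  83.4] red [ 285.6 -407.4  674.4] black [444.8 269.6 125.3] meter [724.5 169.3  21.3]
top knob 138.08 jar [754.5 366.3  83.5] red [ 498.1 -419.9  118.9] black [445.2 269.3 125.1] meter [724.8 168.9  21.4]
scene knob 144.47 jar [758.8 363.4  83.7] red [ 503.2 -421.1  118.8] black [449.5 267.5 124.9] meter [731.3 166.4  21.4]
scene knob 139.54 jar [758.8 363.2  83.5] red [ 503.6 -421.   118.6] black [449.4 267.8 124.9] meter [731.2 166.4  21.3]
```

View pics/scene9.png

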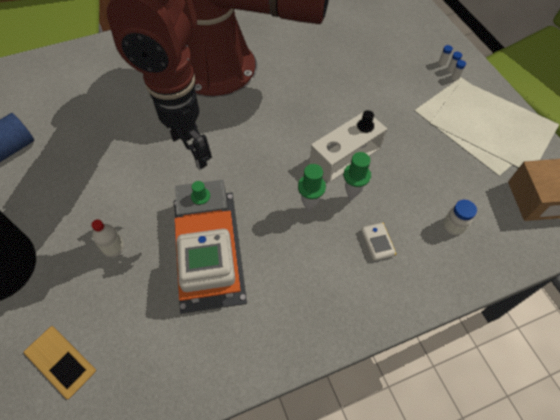

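```bash
python3 -c "
from station import manip
print(manip.close_job(), manip.get_state()['clock'])"
```

```text
the job is handed in; nothing more can be done
the job is handed in; nothing more can be done
```

The green-gripped tapered pin from the white stand is now fully home in the mount. I let go, raised the arm clear and handed the job in at about 17 s.

**Seating:** the collar top is 6.1 mm above the plate, matching its 6 mm thickness. Under a push of about 12 N the pin went no lower. It stayed upright after release, with its top at 126 mm.

**Cradle:** it moved about 5 mm back along its slide as the taper went in; I did not push it beforehand. All three cameras agree to within 0.3 mm. I did not measure its final position directly. From the stated 7–10 mm start, it should sit 2–5 mm from exact alignment, and the holes' 2 mm play on each side of the pin allows up to about 4 mm.

**Other objects:** the blunt pin, tablet jar and glucose meter show no shift beyond measurement noise (0.5 mm or less) in the top and overhead scene views. The sanitiser bottle is unchanged in the scene view. The first top-view reading for it was spoiled by the arm in the picture.

**Camera disagreement:** the fixed cameras differed from the wrist camera by up to about 5 mm. I positioned by the wrist camera, and its two hole measurements agreed to within 0.1 mm.

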